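Set the drip shelf under the soap spout and shelve the jars with their caps tight

TASK

While it is still empty, slide the wooden shelf board along the ledge until its steel drain sits right under the tip of the soap spout, and let it go. Then tug the cap of each amber jar to find out whether it is loose, screw the loose ones tight while the jar still stands on the ledge, and stand every jar upright and wholly on the board's deck, clear of the drain, no jar going onto the board with a loose cap. Leave the other things on the ledge where they are.

Things in the scene. Friction and masses are not known exactly. Their poses are not given: they have to be found in the camera images.
- board: wooden shelf board loose on the ledge, 0.6 kg, 110 (x) by 410 mm (y); origin: centre of underside, z up. Deck 10 mm thick. An upright lip 10 mm thick runs along the whole near edge, x -55 to -45 mm, and the -y end, y -205 to -195 mm, its top 40 mm above the ledge: pinch the long lip to slide the board. The free deck runs from x -45 to 55 mm and y -195 to 205 mm; steel drain near its +y end
- drain (a point): centre of the round steel drain (30 mm across, flush) in the top of the deck: at x 5, y 175, z 10 mm in the board's frame
- spout_tip (a point): lower tip of the spout of the steel soap dispenser, which is fixed to the ledge; the tip is 132 mm above the ledge. The dispenser's column (64 mm across at the foot, 190 mm tall) stands 112 mm beyond the tip, at the other end of the level spout, roughly on the +x side
- jar_a: squat labelled amber glass jar, 0.4 kg (any of the five may be absent), on the ledge: body 52 mm across, 42 mm tall, cap above it to 65 mm in all; origin: centre of underside, z up. Its cap may be tight or loose. Friction on its foot is enough for the cap to be turned one-handed; after that, turning on merely turns the jar
- cap_a_top (a point): centre of the top of jar_a's ribbed aluminium screw cap, 65 mm above the foot, x along its dark line; cap 43 mm across, 22 mm tall. Pulled up, a tight cap lifts the jar at once; a loose one first rises 5 mm against the jar; let it down before turning. Loose is 0.6 to 1.3 rad short of the tight stop; clockwise tightens (0.01 N m). It never comes off: it can lift the jar
- jar_b: squat labelled amber glass jar, 0.4 kg (any of the five may be absent), on the ledge: body 52 mm across, 42 mm tall, cap above it to 65 mm in all; origin: centre of underside, z up. Its cap may be tight or loose. Friction on its foot is enough for the cap to be turned one-handed; after that, turning on merely turns the jar
- cap_b_top (a point): centre of the top of jar_b's ribbed aluminium screw cap, 65 mm above the foot, x along its dark line; cap 43 mm across, 22 mm tall. Pulled up, a tight cap lifts the jar at once; a loose one first rises 5 mm against the jar; let it down before turning. Loose is 0.6 to 1.3 rad short of the tight stop; clockwise tightens (0.01 N m). It never comes off: it can lift the jar
- jar_c: squat labelled amber glass jar, 0.4 kg (any of the five may be absent), on the ledge: body 52 mm across, 42 mm tall, cap above it to 65 mm in all; origin: centre of underside, z up. Its cap may be tight or loose. Friction on its foot is enough for the cap to be turned one-handed; after that, turning on merely turns the jar
- cap_c_top (a point): centre of the top of jar_c's ribbed aluminium screw cap, 65 mm above the foot, x along its dark line; cap 43 mm across, 22 mm tall. Pulled up, a tight cap lifts the jar at once; a loose one first rises 5 mm against the jar; let it down before turning. Loose is 0.6 to 1.3 rad short of the tight stop; clockwise tightens (0.01 N m). It never comes off: it can lift the jar
- jar_d: squat labelled amber glass jar, 0.4 kg (any of the five may be absent), on the ledge: body 52 mm across, 42 mm tall, cap above it to 65 mm in all; origin: centre of underside, z up. Its cap may be tight or loose. Friction on its foot is enough for the cap to be turned one-handed; after that, turning on merely turns the jar
- cap_d_top (a point): centre of the top of jar_d's ribbed aluminium screw cap, 65 mm above the foot, x along its dark line; cap 43 mm across, 22 mm tall. Pulled up, a tight cap lifts the jar at once; a loose one first rises 5 mm against the jar; let it down before turning. Loose is 0.6 to 1.3 rad short of the tight stop; clockwise tightens (0.01 N m). It never comes off: it can lift the jar
- jar_e: squat labelled amber glass jar, 0.4 kg (any of the five may be absent), on the ledge: body 52 mm across, 42 mm tall, cap above it to 65 mm in all; origin: centre of underside, z up. Its cap may be tight or loose. Friction on its foot is enough for the cap to be turned one-handed; after that, turning on merely turns the jar
- cap_e_top (a point): centre of the top of jar_e's ribbed aluminium screw cap, 65 mm above the foot, x along its dark line; cap 43 mm across, 22 mm tall. Pulled up, a tight cap lifts the jar at once; a loose one first rises 5 mm against the jar; let it down before turning. Loose is 0.6 to 1.3 rad short of the tight stop; clockwise tightens (0.01 N m). It never comes off: it can lift the jar
- tooth_cup: bystander, to be left alone: matte white ceramic toothbrush cup with two toothbrushes, 72 mm wide, 95 mm tall (brushes to 200 mm); origin at the centre of its underside
- hair_clip: bystander, to be left alone: yellow plastic spring hair clip lying flat, 75 mm long, 20 mm tall; origin at the centre of its underside
- nail_brush: bystander, to be left alone: wooden nail brush, 85 x 38 mm, 39 mm tall; origin at the centre of its underside
- dropper_bottle: bystander, to be left alone: green glass dropper bottle, 34 mm across, 98 mm tall, already closed tight: not one of the jars; origin at the centre of its underside
- soap_dish: bystander, to be left alone: white soap dish with a bar of soap, 85 x 125 mm, 30 mm tall; origin at the centre of its underside
- tumbler: bystander, to be left alone: drinking glass, 68 mm across, 100 mm tall; origin at the centre of its underside
- tweezers: bystander, to be left alone: steel tweezers lying flat, 90 mm long, 6 mm thick; origin at the centre of its underside
There are look-alikes about, which are no part of the job. What is shaped like the jar_b but purple is not meant.

How it is judged:
On the way:
1. the empty board has been slid so that its drain is under the spout tip, and let go, with all jars still on the ledge (horizontal distance between drain and spout_tip below 0.009 m and angle between board's own z axis and vertical below 0.05 rad and linear speed of board below 0.02 m/s and contact force between the fingers and board below 0.1 N and height (world z) of each of jar_a, jar_b, jar_c, jar_d, jar_e below 0.006 m), for 0.3 s.
At the end, for the whole second after the job is handed in: drain within 9 mm (level) of the spout tip; board flat; each jar present at rest on the deck, upright within 0.1 rad, centre at x -24 to 36, y -180 to 134 mm in the board's frame, cap within 0.15 rad of tight (line along jar's x); bystanders moved under 40 mm (horizontal distance between drain and spout_tip below 0.009 m and angle between board's own z axis and vertical below 0.05 rad and linear speed of each of board, jar_a, jar_b, jar_c, jar_d, jar_e below 0.02 m/s and x of jar_a in the frame of board between -0.024 and 0.036 m and y of jar_a in the frame of board between -0.18 and 0.134 m and z of jar_a in the frame of board between 0.007 and 0.014 m and angle between each of jar_a, jar_b, jar_c, jar_d, jar_e's own z axis and vertical below 0.1 rad and angle between the x axis of cap_a_top and the x axis of jar_a, either way round below 0.15 rad and x of jar_b in the frame of board between -0.024 and 0.036 m and y of jar_b in the frame of board between -0.18 and 0.134 m and z of jar_b in the frame of board between 0.007 and 0.014 m and angle between the x axis of cap_b_top and the x axis of jar_b, either way round below 0.15 rad and x of jar_c in the frame of board between -0.024 and 0.036 m and y of jar_c in the frame of board between -0.18 and 0.134 m and z of jar_c in the frame of board between 0.007 and 0.014 m and angle between the x axis of cap_c_top and the x axis of jar_c, either way round below 0.15 rad and x of jar_d in the frame of board between -0.024 and 0.036 m and y of jar_d in the frame of board between -0.18 and 0.134 m and z of jar_d in the frame of board between 0.007 and 0.014 m and angle between the x axis of cap_d_top and the x axis of jar_d, either way round below 0.15 rad and x of jar_e in the frame of board between -0.024 and 0.036 m and y of jar_e in the frame of board between -0.18 and 0.134 m and z of jar_e in the frame of board between 0.007 and 0.014 m and angle between the x axis of cap_e_top and the x axis of jar_e, either way round below 0.15 rad and distance of each of tooth_cup, hair_clip, nail_brush, dropper_bottle, soap_dish, tumbler, tweezers from where it was at the start of the episode below 0.04 m); the robot touches nothing.
It fails at once if a jar was set on the board with its cap still loose (over 0.3 rad) ((angle between the x axis of cap_a_top and the x axis of jar_a, either way round above 0.3 rad and contact force between jar_a and board above 1 N and z of jar_a in the frame of board above 0.007 m) or (angle between the x axis of cap_b_top and the x axis of jar_b, either way round above 0.3 rad and contact force between jar_b and board above 1 N and z of jar_b in the frame of board above 0.007 m) or (angle between the x axis of cap_c_top and the x axis of jar_c, either way round above 0.3 rad and contact force between jar_c and board above 1 N and z of jar_c in the frame of board above 0.007 m) or (angle between the x axis of cap_d_top and the x axis of jar_d, either way round above 0.3 rad and contact force between jar_d and board above 1 N and z of jar_d in the frame of board above 0.007 m) or (angle between the x axis of cap_e_top and the x axis of jar_e, either way round above 0.3 rad and contact force between jar_e and board above 1 N and z of jar_e in the frame of board above 0.007 m)).
It fails at once if a bystander was knocked more than 60 mm from its place or tipped over (distance of any of tooth_cup, hair_clip, nail_brush, dropper_bottle, soap_dish, tumbler, tweezers from where it was at the start of the episode above 0.06 m or angle between any of tooth_cup, hair_clip, nail_brush, dropper_bottle, soap_dish, tumbler, tweezers's own z axis and vertical above 0.7 rad).
Of jar_a, jar_b, jar_c, jar_d, jar_e only 4 to 5 are there at a start; the rules pass over those that are not, and their reading is None.
At some moment in a run one of jar_a, jar_b, jar_c, jar_d, jar_e may be knocked a few centimetres aside while the robot is not near it.
It also fails if it takes over 208 s, if anything falls off the work surface, if the arm or the gripper's body presses on something with over 40 N, if the wrist force passes 120 N, or if a joint passes its speed limit or range.

ROBOT

A 6-joint arm with a two-finger parallel gripper is mounted at the origin on the work surface. World frame = base frame: x ahead of the robot, y to its left, z up, the work surface at z = 0. Lengths are in m, angles in rad, forces in N, time in s.
With the tool pointing down it reaches from about 0.375 to 0.975 m from the base axis. Payload 3.8 kg.
Tool frame: the origin (TCP) lies between the finger pads; the fingertips stand 14 mm ahead of it and the grasp point (between the pads) lies 5 mm behind it; y points along the fingers, x is the direction in which the jaws open and shut, and the axes are right-handed (so a half turn about y gives the same grasp; the last joint's range is limited). The gripper opens to 88 mm and grips with 3 to 60 N. Pads are 18 mm wide; open, the fingers measure 123 mm over their backs; the gripper's body (75 mm by 187 mm) begins 45 mm behind the grasp point.
Start: joints at [-1.234, 0.264, 1.604, -0, 1.274, -0.037], TCP at [0.246, -0.628, 0.253] pointing down, gripper open.
Joint ranges: [-2.63, 2.63], [-0.94, 2.18], [0.31, 2.57], [-1.31, 4.45], [0, 2.66], [-2.55, 2.55]. Speed limits (rad/s): [2.57, 2.57, 3.14, 3.14, 3.14, 3.14].

INTERFACE

Orientations are given as [roll, pitch, yaw] about the fixed x, y, z axes, in that order (R = Rz(yaw) Ry(pitch) Rx(roll)).
In Python, from cell import ctrl gives the robot as it stands.
- The arm moves only by the tool move_arm, never from a script. Its arguments are lists of equal length, an entry for each row: "delta_pos": the shift along the tool's x, y, z in m, a list of three; "twist": the turn about the tool's y in degrees; "fingers": the gripper command: -1 is fully open, 1 is shut, values between are in proportion. A call has 1 to 5 rows; each row is the pose to reach, as a shift and turn from the pose commanded when the call began, along the tool's axes at that moment; what a row does not reach only later rows make up. A row lasts 1/12 s, in which the tool goes at most 41.7 mm and 7.16 degrees, less where a joint would pass 70% of its speed; a pose out of reach is approached as far as the arm can. A call with a gripper value outside its range is refused whole. The fingers move at their own pace and stop on an object; "grip_force" is the grip in N (left out, the last holds). Time passes only in rows, so rows that repeat a pose let the fingers close. It gives the time, the measured TCP pose, the force and the opening at its end, in the units of the state.
- ctrl.get_obs(): the state, without advancing time (a new reading comes with each control period).
- ctrl.snapshot(name): name is "scene" or "top" or "wrist"; returns the picture (384x512x3 uint8, red, green, blue); there is no depth.
- ctrl.get_calibration(name): a dict with "fx", "fy", "cx", "cy" (pixels), "distortion" ([k1, k2, p1, p2, k3] as OpenCV has them; the pictures are not rectified), "position" and "attitude" of the camera in the world. Camera axes: x right, y up, looking along -z (the intrinsics and any distortion apply to the point x, -y, -z); pixel columns grow to the right and rows downward; lengths in m; the calibration is good to about 2 mm. A picture is of the moment at which its call begins: read the wrist's pose just before it. get_calibration takes no time and is no camera call; for the wrist camera it gives the pose at the moment of the call.
- ctrl.close_job(): hands the job in, once; it reports no verdict.
The state is a dict: "time_s": time; "joint_positions": joint angles; "qvel": joint speeds; "effort": joint torques, N m; "position": TCP position; "orientation": TCP orientation; "wrist_force": force on the tool from outside, world axes, zero at the start; "torque": the same for the moment, N m; "opening": finger opening in m.
Only numpy, scipy, OpenCV 4.12 (cv2) and the standard library are available. Lean on these libraries where they do the work, as an engineer would, in place of code of your own. Each camera call takes 0.05 s, during which the arm holds its last target. There are 200 camera calls.

## Working session

There is one attempt and no reset: what is moved stays moved. The work goes in short steps, Python scripts to look and compute and a tool call to move; the robot and the scene stay as the last step left them, time stands still between calls to the robot, and variables do not carry over. Pictures are saved under pics/ and viewed, about 12 in all and at most 16, crops included, and the job is handed in when it is done.

Besides the shell and the picture viewer there is one more tool, called after ">>>" as name([rows], argument=value, ...), one row to a line, values as JSON. move_arm: Moves the arm, as the interface text tells. Its arguments: {"type":"object","properties":{"delta_pos":{"type":"array","items":{"type":"array","items":{"type":"number"}}},"twist":{"type":"array","items":{"type":"number"}},"fingers":{"type":"array","items":{"type":"number"}},"grip_force":{"type":"number"}},"required":["delta_pos","twist","fingers"]}

```bash
ls; mkdir -p pics
cat > h.py <<'E'
import numpy as np,cv2
from cell import ctrl
from scipy.spatial.transform import Rotation as R
def snap(n,f=None):
    c=ctrl.get_calibration(n); im=ctrl.snapshot(n)
    if f: cv2.imwrite('pics/'+f,im[:,:,::-1])
    return im,c
def att(c):
    a=np.array(c['attitude'],float)
    return a if a.shape==(3,3) else R.from_euler('xyz',a).as_matrix()
def ray(c,uv):
    K=np.array([[c['fx'],0,c['cx']],[0,c['fy'],c['cy']],[0,0,1]])
    p=cv2.undistortPoints(np.array(uv,float).reshape(-1,1,2),K,np.array(c['distortion'],float)).reshape(-1,2)
    d=np.c_[p[:,0],-p[:,1],-np.ones(len(p))]
    return np.array(c['position'],float),d@att(c).T
def onz(c,uv,z):
    o,d=ray(c,uv); return o+d*((z-o[2])/d[:,2])[:,None]
def proj(c,P):
    K=np.array([[c['fx'],0,c['cx']],[0,c['fy'],c['cy']],[0,0,1]])
    q=(np.array(P,float).reshape(-1,3)-np.array(c['position']))@att(c)
    q=q*[1,-1,-1]
    return cv2.projectPoints(q,np.zeros(3),np.zeros(3),K,np.array(c['distortion'],float))[0].reshape(-1,2)
E
python3 - <<'E'
from h import *
print(ctrl.get_obs())
for n in ['scene','top','wrist']:
    im,c=snap(n,n+'0.png'); print(n,c)
a=cv2.imread('pics/top0.png');b=cv2.imread('pics/scene0.png')
cv2.imwrite('pics/top0b.png',cv2.resize(a,(800,600),interpolation=cv2.INTER_CUBIC))
cv2.imwrite('pics/scene0b.png',cv2.resize(b,(800,600),interpolation=cv2.INTER_CUBIC))
E
```

```text
pics
{'time_s': 0.0, 'joint_positions': array([-1.23391835e+00,  2.64708353e-01,  1.60534088e+00,  6.09089911e-06,
        1.27373563e+00, -3.69001020e-02]), 'qvel': array([-0.00016785, -0.00129073, -0.00089257, -0.00181492,  0.00051808,
       -0.00016116]), 'effort': array([ 8.91878426e-04, -5.02109814e+01, -3.56878245e+01,  7.31860986e-02,
        2.95256660e-02, -1.93606684e-04]), 'position': array([ 0.24624194, -0.62775374,  0.25143607]), 'orientation': array([-1.57070964,  0.00219049, -1.19701994]), 'wrist_force': array([-0.24968899,  0.55751377, -0.51595205]), 'torque': array([ 0.01313215, -0.04326707,  0.03335917]), 'opening': 0.08800661790127177}
scene {'fx': 469.95678793614894, 'fy': 469.95678793614894, 'cx': 258.2550428866458, 'cy': 195.6946663157543, 'distortion': array([-0.06148603,  0.        ,  0.        ,  0.        ,  0.        ]), 'position': array([1.14247176, 0.26154061, 1.1301833 ]), 'attitude': array([0.57177946, 0.01434833, 2.0176547 ])}
top {'fx': 384.46518319309257, 'fy': 384.46518319309257, 'cx': 256.9266706532252, 'cy': 193.28952466927427, 'distortion': array([-0.11538307,  0.        ,  0.        ,  0.        ,  0.        ]), 'position': array([ 0.40718599, -0.01550898,  1.35955318]), 'attitude': array([ 0.12792604, -0.01036425, -1.57931058])}
wrist {'fx': 345.29311715572607, 'fy': 345.29311715572607, 'cx': 254.03128199815555, 'cy': 190.5273664373615, 'distortion': array([0.01732155, 0.        , 0.        , 0.        , 0.        ]), 'position': array([ 0.31705582, -0.60129908,  0.38455418]), 'attitude': array([-0.29371778,  0.00120989, -1.19851836])}
```

View pics/top0b.png

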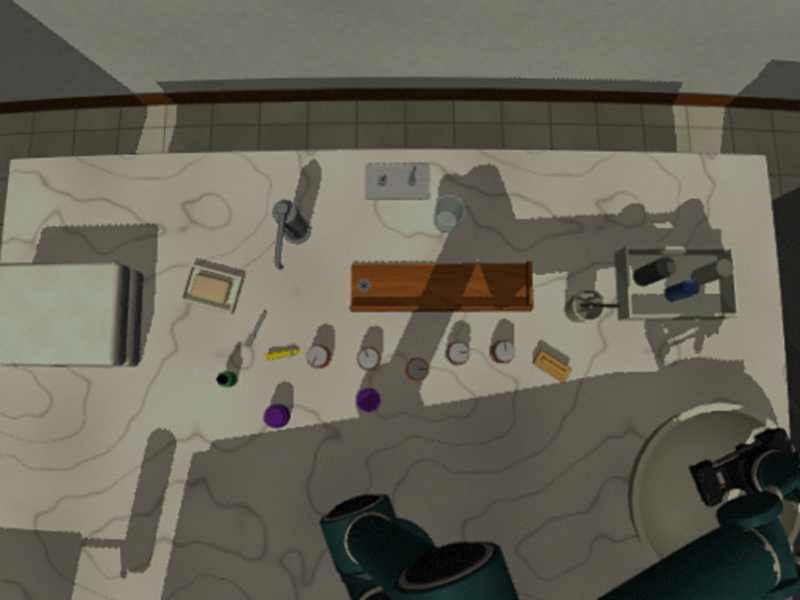

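View pics/scene0b.png

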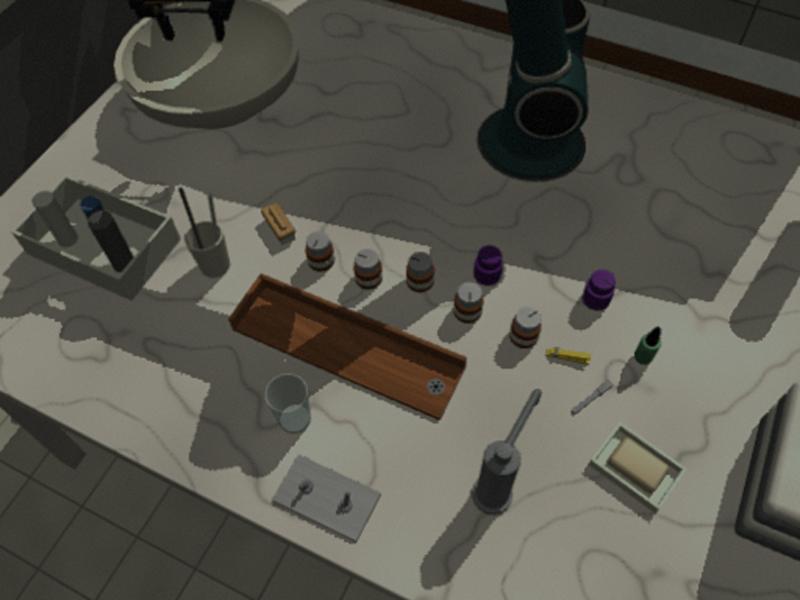

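Run:
```python
from h import *
t=ctrl.get_calibration('top');s=ctrl.get_calibration('scene')
k=.64
f=lambda c,l,z:print(np.round(onz(c,np.array(l)*k,z),3).tolist())
f(t,[(318,355),(369,357),(417,368),(458,352),(503,351)],.065)
f(s,[(528,317),(469,291),(420,260),(368,258),(320,240)],.065)
f(t,[(279,267)],.132);f(s,[(536,393)],.132)
f(t,[(364,285)],.01);f(s,[(436,386)],.01)
f(t,[(351,309),(532,309),(531,263)],.04);f(s,[(465,358),(262,277),(232,322)],.04)
f(t,[(351,264)],.01)
# bystanders
f(t,[(552,363),(585,305),(448,215),(227,378)],.03)
```

```text
[[0.46, 0.15, 0.065], [0.455, 0.04, 0.065], [0.431, -0.063, 0.065], [0.464, -0.151, 0.065], [0.465, -0.249, 0.065]]
[[0.461, 0.154, 0.065], [0.455, 0.042, 0.065], [0.43, -0.064, 0.065], [0.466, -0.151, 0.065], [0.466, -0.25, 0.065]]
[[0.64, 0.225, 0.132]]
[[0.626, 0.219, 0.132]]
[[0.62, 0.054, 0.01]]
[[0.622, 0.055, 0.01]]
[[0.562, 0.081, 0.04], [0.559, -0.321, 0.04], [0.663, -0.323, 0.04]]
[[0.567, 0.084, 0.04], [0.57, -0.316, 0.04], [0.675, -0.314, 0.04]]
[[0.669, 0.084, 0.01]]
[[0.439, -0.365, 0.03], [0.568, -0.446, 0.03], [0.778, -0.139, 0.03], [0.411, 0.357, 0.03]]
```

Run:
```python
from h import *
a=cv2.imread('pics/top0.png');b=cv2.imread('pics/scene0.png')
A=a[115:195,165:240];B=b[235:315,300:375]
A,B=[cv2.convertScaleAbs(cv2.resize(x,None,fx=5.3,fy=5.3,interpolation=cv2.INTER_CUBIC),alpha=1.5) for x in(A,B)]
cv2.imwrite('pics/sp.png',np.hstack([A,B])); print(A.shape)
```

```text
(424, 398, 3)
```

View pics/sp.png

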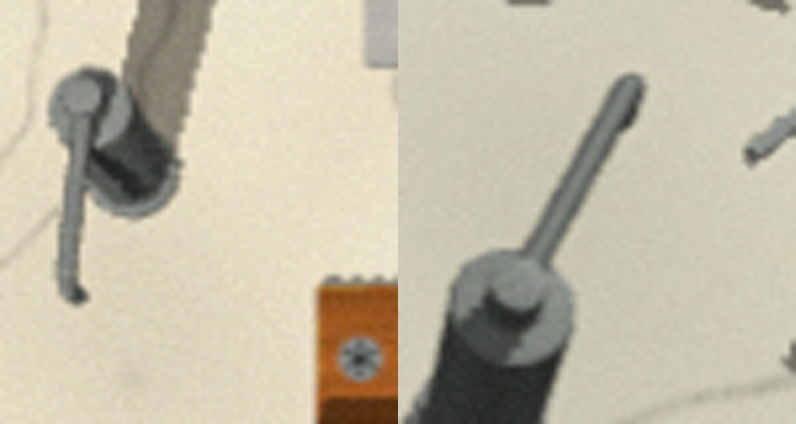

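Run:
```python
from h import *
t=ctrl.get_calibration('top');s=ctrl.get_calibration('scene')
p=lambda u,v,o:[o[0]+u/5.3,o[1]+v/5.3]
a=p(79,294,(165,115));b=p(228,122,(300,235))
print(onz(t,[a],.132),onz(s,[b],.132))
(o1,d1),(o2,d2)=ray(t,[a]),ray(s,[b]);d1=d1[0];d2=d2[0]
x=np.linalg.lstsq(np.c_[d1,-d2],o2-o1,rcond=None)[0];print(o1+d1*x[0],o2+d2*x[1])
print('foot',onz(t,[p(132,166,(165,115))],0),'top col',onz(t,[p(90,108,(165,115))],.19))
print('drain',onz(t,[p(360,359,(165,115))],.01))
```

```text
[[0.64163564 0.22041633 0.132     ]] [[0.64129451 0.22428573 0.132     ]]
[0.64192738 0.22070991 0.13047248] [0.64075648 0.22424574 0.13092841]
foot [[0.75583998 0.2110911  0.        ]] top col [[0.74279054 0.20516853 0.19      ]]
drain [[0.61906134 0.05394896 0.01      ]]
```

>>> move_arm([
  [-0.024, 0, 0.032],
  [-0.048, 0, 0.064],
  [-0.072, 0, 0.096],
  [-0.096, 0, 0.128],
  [-0.119, 0, 0.16],
], twist=[0, 0, 0, 0, 0], fingers=[-1, -1, -1, -1, -1], grip_force=20)

```text
time_s: 0.57
position: [0.3523, -0.4573, 0.2523]
orientation: [-1.571, 0.001, -1.198]
wrist_force: [0.1, -0.1, -0.1]
opening: 0.0877
```

>>> move_arm([
  [-0.024, 0, 0.032],
  [-0.048, 0, 0.064],
  [-0.072, 0, 0.096],
  [-0.096, 0, 0.128],
  [-0.119, 0, 0.16],
], twist=[0, 0, 0, 0, 0], fingers=[-1, -1, -1, -1, -1])

```text
time_s: 0.98
position: [0.4578, -0.288, 0.2525]
orientation: [-1.571, 0.0, -1.197]
wrist_force: [0.9, -0.8, 0.1]
opening: 0.0878
```

>>> move_arm([
  [-0.024, 0, 0.032],
  [-0.048, 0, 0.064],
  [-0.072, 0, 0.096],
  [-0.096, 0, 0.128],
  [-0.119, 0, 0.16],
], twist=[0, 0, 0, 0, 0], fingers=[-1, -1, -1, -1, -1])

```text
time_s: 1.4
position: [0.5634, -0.1187, 0.2525]
orientation: [-1.571, 0.0, -1.197]
wrist_force: [0.4, -0.1, -0.1]
opening: 0.0882
```

>>> move_arm([
  [0, 0, 0],
  [0, 0, 0],
  [0, 0, 0],
  [0, 0, 0],
  [0, 0, 0],
], twist=[-7, -14, -21, -28, -34.3], fingers=[-1, -1, -1, -1, -1])

```text
time_s: 1.82
position: [0.5628, -0.1203, 0.2523]
orientation: [-1.571, 0.001, -0.592]
wrist_force: [-0.4, 1.0, 0.9]
opening: 0.0883
```

>>> move_arm([
  [0, 0, 0],
  [0, 0, 0],
  [0, 0, 0],
  [0, 0, 0],
  [0, 0, 0],
], twist=[-7, -14, -21, -28, -34.3], fingers=[-1, -1, -1, -1, -1])

```text
time_s: 2.23
position: [0.5627, -0.1207, 0.2523]
orientation: [-1.571, 0.001, 0.006]
wrist_force: [1.4, 0.9, -0.9]
opening: 0.0881
```

Wrist look at the board from here.

Run:
```python
from h import *
im,c=snap('wrist','w1.png');print(c['position'],c['attitude'])
print(proj(c,[[.5595,.085,.04],[.5695,.085,.04],[.5595,-.12,.04],[.5695,-.12,.04],[.6195,.0545,.01]]).round(0).tolist())
```

```text
[ 0.56322426 -0.04634702  0.38532719] [-2.94677585e-01 -5.80220555e-05  4.76549624e-03]
[[250.0, -79.0], [262.0, -79.0], [250.0, 161.0], [260.0, 161.0], [314.0, -26.0]]
```

View pics/w1.png

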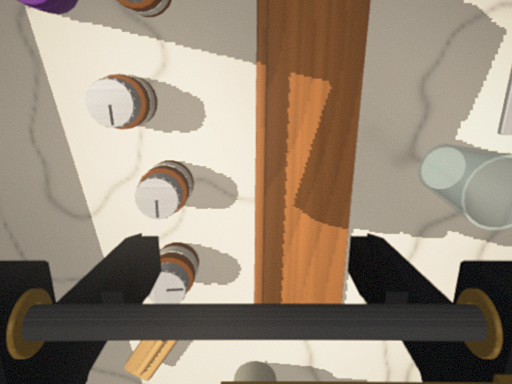

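Run:
```python
from h import *
im=cv2.imread('pics/w1.png');c=ctrl.get_calibration('wrist')
for v in (40,161,230):
    print(v,im[v,250:276].tolist() if v==161 else '')
    s=cv2.cvtColor(im,cv2.COLOR_BGR2HSV)[v,:,1].astype(int); i=np.where(s[245:400]>110)[0]+245
    print(i.min(),i.max(),onz(c,[[i.min(),v]],.04),onz(c,[[i.max()+1,v]],.01))
```

```text
40 
257 365 [[ 0.56522953 -0.00638149  0.04      ]] [[ 0.67428691 -0.00215952  0.01      ]]
161 [[221, 236, 244], [220, 234, 241], [220, 234, 242], [222, 235, 243], [200, 224, 233], [147, 174, 211], [87, 132, 197], [76, 129, 202], [80, 132, 202], [77, 128, 196], [74, 123, 190], [74, 121, 187], [75, 122, 185], [70, 113, 170], [60, 94, 141], [52, 80, 119], [54, 83, 126], [53, 87, 127], [60, 93, 134], [55, 87, 132], [55, 87, 133], [52, 86, 130], [52, 88, 131], [59, 87, 133], [53, 88, 131], [54, 87, 129]]
256 353 [[ 0.56554064 -0.11973099  0.04      ]] [[ 0.67410354 -0.12516053  0.01      ]]
230 
255 347 [[ 0.56528076 -0.19582019  0.04      ]] [[ 0.67475205 -0.20773855  0.01      ]]
```

>>> move_arm([
  [0.007, 0.04, 0],
  [0.007, 0.08, 0],
  [0.007, 0.12, 0],
  [0.007, 0.16, 0],
  [0.007, 0.19, 0],
], twist=[0, 0, 0, 0, 0], fingers=[-1, -1, -1, -1, -1])

```text
time_s: 2.7
position: [0.568, -0.1202, 0.0592]
orientation: [-1.57, 0.003, -0.002]
wrist_force: [-0.0, 1.2, 0.3]
opening: 0.0884
```

>>> move_arm([
  [0, 0.02, 0],
  [0, 0.032, 0],
  [0, 0.032, 0],
  [0, 0.032, 0],
  [0, 0.032, 0],
], twist=[0, 0, 0, 0, 0], fingers=[-1, -0.3, 1, 1, 1])

```text
time_s: 3.12
position: [0.5715, -0.1211, 0.0324]
orientation: [-1.571, -0.003, -0.0]
wrist_force: [-0.1, -0.3, 0.3]
opening: 0.0634
```

>>> move_arm([
  [0, 0, 0],
  [0, 0, 0],
  [0, 0, 0],
  [0, 0, 0],
  [0, 0, 0],
], twist=[0, 0, 0, 0, 0], fingers=[1, 1, 1, 1, 1])

```text
time_s: 3.53
position: [0.5703, -0.1208, 0.0313]
orientation: [-1.571, -0.001, 0.0]
wrist_force: [-0.5, -0.3, -0.1]
opening: 0.0301
```

>>> move_arm([
  [0, 0, 0],
  [0, 0, 0],
  [0, 0, 0],
  [0, 0, 0],
  [0, 0, 0],
], twist=[0, 0, 0, 0, 0], fingers=[1, 1, 1, 1, 1])

```text
time_s: 3.95
position: [0.5693, -0.1207, 0.0306]
orientation: [-1.571, 0.001, 0.0]
wrist_force: [-3.2, -0.1, 3.8]
opening: 0.01
```

>>> move_arm([
  [0.001, 0, 0.006],
  [0.002, 0, 0.017],
  [0.0035, 0, 0.03],
  [0.005, 0, 0.043],
  [0.007, 0, 0.056],
], twist=[0, 0, 0, 0, 0], fingers=[1, 1, 1, 1, 1])

```text
time_s: 4.37
position: [0.577, -0.0634, 0.0306]
orientation: [-1.571, 0.0, 0.0]
wrist_force: [-0.4, -2.8, -1.4]
opening: 0.0099
```

>>> move_arm([
  [0.0015, 0, 0.013],
  [0.003, 0, 0.026],
  [0.0045, 0, 0.039],
  [0.006, 0, 0.052],
  [0.0075, 0, 0.064],
], twist=[0, 0, 0, 0, 0], fingers=[1, 1, 1, 1, 1])

```text
time_s: 4.78
position: [0.5844, 0.0009, 0.0306]
orientation: [-1.571, 0.0, 0.001]
wrist_force: [-0.7, -2.3, -1.6]
opening: 0.0098
```

>>> move_arm([
  [0.0015, 0, 0.013],
  [0.003, 0, 0.026],
  [0.0045, 0, 0.037],
  [0.006, 0, 0.048],
  [0.006, 0, 0.048],
], twist=[0, 0, 0, 0, 0], fingers=[1, 1, 1, 1, 1])

```text
time_s: 5.2
position: [0.5906, 0.0499, 0.0306]
orientation: [-1.569, -0.0, 0.001]
wrist_force: [0.0, 1.5, -3.4]
opening: 0.0094
```

Run:
```python
from h import *
P=[]
for n in('top','scene'):
    im,c=snap(n,n+'1.png')
    if n=='top': A=im[115:195,165:240]
    else: A=im[235:315,300:375]
    P.append(cv2.convertScaleAbs(cv2.resize(A,None,fx=5.3,fy=5.3,interpolation=cv2.INTER_CUBIC),alpha=1.5))
cv2.imwrite('pics/sp1.png',np.hstack(P)[:,:,::-1])
```

```text
(no output)
```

View pics/sp1.png

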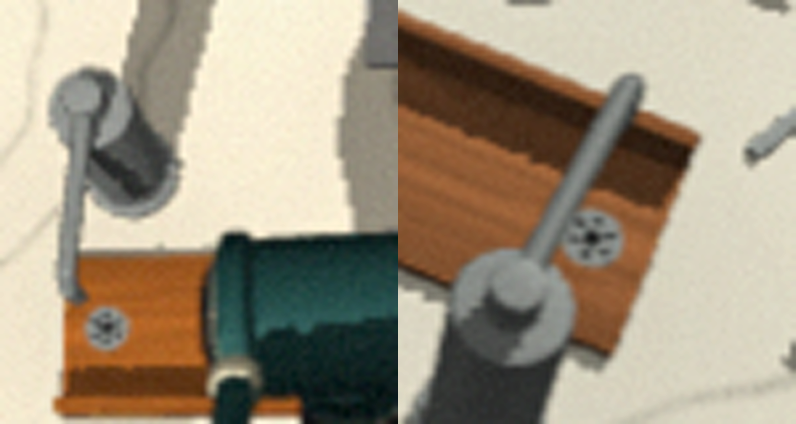

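Run:
```python
from h import *
t=ctrl.get_calibration('top');s=ctrl.get_calibration('scene')
p=lambda u,v,o:[o[0]+u/5.3,o[1]+v/5.3]
print('drain',onz(t,[p(106,328,(165,115))],.01),onz(s,[p(195,239,(300,235))],.01))
print('tip',onz(t,[p(79,295,(165,115))],.132),onz(s,[p(228,122,(300,235))],.132))
print(ctrl.get_obs()['position'])
```

```text
drain [[0.64149536 0.22510826 0.01      ]] [[0.6448267  0.22674749 0.01      ]]
tip [[0.64101127 0.22040393 0.132     ]] [[0.64129451 0.22428573 0.132     ]]
[0.59049545 0.04852018 0.03057938]
```

>>> move_arm([
  [-0.001, 0, -0.0015],
  [-0.002, 0, -0.003],
  [-0.002, 0, -0.003],
  [-0.002, 0, -0.003],
  [-0.002, 0, -0.003],
], twist=[0, 0, 0, 0, 0], fingers=[1, 1, 1, 1, 0.2])

```text
time_s: 5.72
position: [0.5885, 0.0436, 0.0309]
orientation: [-1.571, -0.0, -0.0]
wrist_force: [0.4, 0.4, -0.1]
opening: 0.0142
```

>>> move_arm([
  [0, 0, 0],
  [0, 0, 0],
  [0, 0, 0],
  [0, 0, 0],
  [0, 0, 0],
], twist=[0, 0, 0, 0, 0], fingers=[0.2, 0.2, 0.2, 0.2, 0.2])

```text
time_s: 6.13
position: [0.5886, 0.0442, 0.0309]
orientation: [-1.571, -0.0, 0.0]
wrist_force: [0.2, 0.3, -0.2]
opening: 0.0354
```

>>> move_arm([
  [0, -0.03, 0],
  [0, -0.07, 0],
  [0, -0.11, 0],
  [0, -0.15, 0],
  [0, -0.19, 0],
], twist=[0, 0, 0, 0, 0], fingers=[0.2, 0.2, 0.2, 0.2, 0.2])

```text
time_s: 6.55
position: [0.588, 0.0443, 0.2225]
orientation: [-1.571, 0.0, 0.0]
wrist_force: [0.3, -0.3, -0.5]
opening: 0.0352
```

>>> move_arm([
  [0, -0.03, 0.03],
  [0, -0.04, 0.06],
  [0, -0.04, 0.08],
  [0, -0.04, 0.08],
  [0, -0.04, 0.08],
], twist=[0, 0, 0, 0, 0], fingers=[0, -0.3, -0.3, -0.3, -0.3])

```text
time_s: 6.97
position: [0.5882, 0.125, 0.2608]
orientation: [-1.571, -0.0, 0.003]
wrist_force: [-0.1, -0.1, 0.2]
opening: 0.0569
```

Run:
```python
from h import *
im,c=snap('wrist','w2.png');print(c['position'],c['attitude'])
print(proj(c,[[.6425,.2225,.01],[.641,.222,.132]]).round(0).tolist())
b=cv2.imread('pics/w2.png');cv2.imwrite('pics/w2b.png',cv2.resize(b[:240],None,fx=1.5,fy=1.5,interpolation=cv2.INTER_CUBIC))
```

```text
[0.58886815 0.19938498 0.39380773] [-0.29534803 -0.00097604  0.00104757]
[[305.0, 62.0], [328.0, 52.0]]
```

View pics/w2b.png

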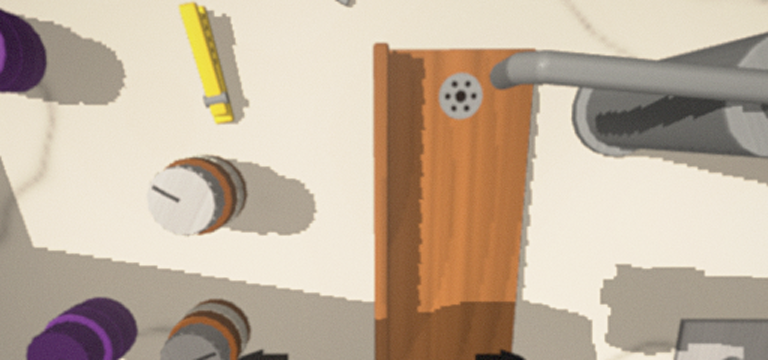

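Run:
```python
from h import *
c=ctrl.get_calibration('wrist')
print(onz(c,[[307.3,64]],.01),onz(c,[[332.7,50.8]],.132))
```

```text
[[0.64424345 0.21950944 0.01      ]] [[0.64400064 0.22146786 0.132     ]]
```

Run:
```python
from h import *
c=ctrl.get_calibration('wrist')
print('J1',onz(c,[[182/1.5,200/1.5]],.065),'J2',onz(c,[[200/1.5,354/1.5]],.065))
c1=dict(c,position=np.array([0.56322426,-0.04634702,0.38532719]),attitude=np.array([-2.94677585e-01,-5.80220555e-05,4.76549624e-03]))
print('J345',onz(c1,[[111,102],[157,198],[170,290]],.065))
a,_=snap('top'); A=a[200:265,180:345]
cv2.imwrite('pics/t3.png',cv2.convertScaleAbs(cv2.resize(A,None,fx=4.8,fy=4.8,interpolation=cv2.INTER_CUBIC),alpha=1.2)[:,:,::-1])
```

```text
J1 [[0.46367471 0.15498649 0.065     ]] J2 [[0.46419487 0.04953108 0.065     ]]
J345 [[ 0.4351451  -0.06127814  0.065     ]
 [ 0.46918335 -0.15162887  0.065     ]
 [ 0.47519981 -0.25413113  0.065     ]]
```

View pics/t3.png

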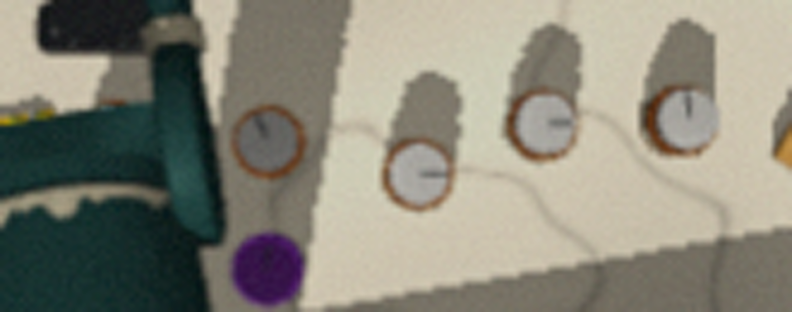

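>>> move_arm([
  [-0.035, 0, 0.01],
  [-0.07, 0, 0.02],
  [-0.105, 0, 0.029],
  [-0.125, 0.01, 0.029],
  [-0.125, 0.03, 0.029],
], twist=[0, 0, 0, 0, 0], fingers=[-0.4, -0.4, -0.4, -0.4, -0.4])

```text
time_s: 7.48
position: [0.4612, 0.1527, 0.2319]
orientation: [-1.57, -0.002, 0.0]
wrist_force: [0.4, 0.1, -0.3]
opening: 0.0612
```

>>> move_arm([
  [0, 0.04, 0],
  [0, 0.08, 0],
  [0, 0.115, 0],
  [0, 0.115, 0],
  [0, 0.115, 0],
], twist=[0, 0, 0, 0, 0], fingers=[-0.4, -0.4, -0.4, -0.4, -0.4])

```text
time_s: 7.9
position: [0.4611, 0.1517, 0.1135]
orientation: [-1.573, 0.006, -0.001]
wrist_force: [0.3, 0.0, 0.7]
opening: 0.0617
```

Run:
```python
from h import *
t=ctrl.get_calibration('top')
print(onz(t,[[180+u/4.8,200+v/4.8] for u,v in[(268,140),(419,172),(549,123),(687,119)]],.065).round(4))
print(ctrl.get_obs()['position'])
im,c=snap('wrist','w3.png')
print(proj(c,[[.4635,.154,.065]]))
```

```text
[[ 0.4527  0.0415  0.065 ]
 [ 0.4295 -0.0639  0.065 ]
 [ 0.4629 -0.1556  0.065 ]
 [ 0.4646 -0.2532  0.065 ]]
[0.4611023  0.15166959 0.11345017]
[[257.16455823 219.06434885]]
```

View pics/w3.png

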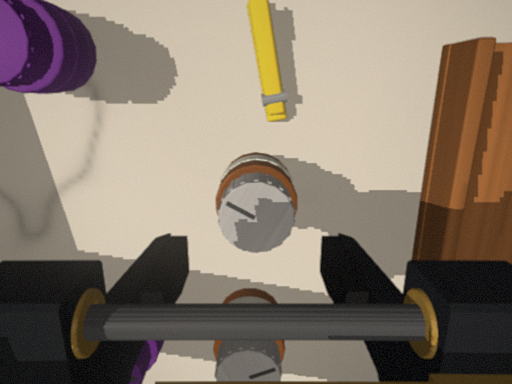

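>>> move_arm([
  [0.001, 0.025, 0.0025],
  [0.001, 0.05, 0.0025],
  [0.001, 0.0535, 0.0025],
  [0.001, 0.0535, 0.0025],
  [0.001, 0.0535, 0.0025],
], twist=[0, 0, 0, 0, 0], fingers=[-0.4, -0.4, -0.4, -0.4, 1])

```text
time_s: 8.37
position: [0.4661, 0.156, 0.0644]
orientation: [-1.57, -0.003, 0.0]
wrist_force: [-0.1, 0.6, -0.4]
opening: 0.057
```

>>> move_arm([
  [0, 0, 0],
  [0, 0, 0],
  [0, 0, 0],
  [0, 0, 0],
  [0, 0, 0],
], twist=[0, 0, 0, 0, 0], fingers=[1, 1, 1, 1, 1])

```text
time_s: 8.78
position: [0.4651, 0.156, 0.0639]
orientation: [-1.57, -0.002, 0.0]
wrist_force: [-3.3, -0.2, 7.1]
opening: 0.0427
```

>>> move_arm([
  [0, 0, 0],
  [0, 0, 0],
  [0, 0, 0],
  [0, 0, 0],
  [0, 0, 0],
], twist=[0, 0, 0, 0, 0], fingers=[1, 1, 1, 1, 1])

```text
time_s: 9.2
position: [0.4651, 0.156, 0.0639]
orientation: [-1.57, -0.001, 0.0]
wrist_force: [-2.9, -0.3, 8.0]
opening: 0.0427
```

>>> move_arm([
  [0, -0.002, 0],
  [0, -0.004, 0],
  [0, -0.004, 0],
  [0, -0.004, 0],
  [0, -0.004, 0],
], twist=[0, 0, 0, 0, 0], fingers=[1, 1, 1, 1, 1])

```text
time_s: 9.62
position: [0.4649, 0.1559, 0.0664]
orientation: [-1.57, -0.001, 0.0]
wrist_force: [0.8, 0.5, 0.5]
opening: 0.0426
```

>>> move_arm([
  [0, 0, 0],
  [0, 0, 0],
  [0, 0, 0],
], twist=[0, 0, 0], fingers=[1, 1, 1])

```text
time_s: 9.87
position: [0.4648, 0.1557, 0.0663]
orientation: [-1.571, -0.001, 0.0]
wrist_force: [2.0, 0.7, 0.6]
opening: 0.0423
```

>>> move_arm([
  [0, -0.0015, 0],
  [0, -0.0015, 0],
  [0, -0.0015, 0],
  [0, -0.0015, 0],
], twist=[0, 0, 0, 0], fingers=[1, 1, 1, 1])

```text
time_s: 10.2
position: [0.4645, 0.1557, 0.0678]
orientation: [-1.571, -0.0, 0.0]
wrist_force: [0.7, -0.9, -0.3]
opening: 0.0423
```

>>> move_arm([
  [0, -0.002, 0],
  [0, -0.004, 0],
  [0, -0.004, 0],
  [0, -0.004, 0],
  [0, -0.004, 0],
], twist=[0, 0, 0, 0, 0], fingers=[1, 1, 1, 1, 1])

```text
time_s: 10.62
position: [0.4637, 0.1555, 0.0712]
orientation: [-1.571, 0.001, 0.0]
wrist_force: [0.1, 0.1, -3.9]
opening: 0.0423
```

>>> move_arm([
  [0, 0.002, 0],
  [0, 0.004, 0],
  [0, 0.006, 0],
  [0, 0.0075, 0],
  [0, 0.0075, 0],
], twist=[0, 0, 0, 0, 0], fingers=[1, 1, 1, 1, 1])

```text
time_s: 11.03
position: [0.4642, 0.1557, 0.0642]
orientation: [-1.571, 0.001, 0.0]
wrist_force: [-1.3, -0.6, -0.6]
opening: 0.0423
```

>>> move_arm([
  [0, 0, 0],
  [0, 0, 0],
  [0, 0, 0],
  [0, 0, 0],
  [0, 0, 0],
], twist=[6, 12, 18, 24, 30], fingers=[1, 1, 1, 1, 1])

```text
time_s: 11.45
position: [0.4648, 0.1559, 0.0644]
orientation: [-1.57, -0.001, -0.528]
wrist_force: [-0.8, 0.2, -0.2]
opening: 0.0426
```

>>> move_arm([
  [0, 0, 0],
  [0, 0, 0],
  [0, 0, 0],
  [0, 0, 0],
  [0, 0, 0],
], twist=[6, 12, 18, 24, 30], fingers=[1, 1, 1, 1, 1])

```text
time_s: 11.87
position: [0.4655, 0.1559, 0.0647]
orientation: [-1.569, -0.001, -1.052]
wrist_force: [1.8, 0.4, -1.2]
opening: 0.042
```

>>> move_arm([
  [0, 0, 0],
  [0, 0, 0],
  [0, 0, 0],
  [0, 0, 0],
  [0, 0, 0],
], twist=[6, 12, 18, 24, 30], fingers=[1, 1, 1, 1, 1])

```text
time_s: 12.28
position: [0.4655, 0.1557, 0.0647]
orientation: [-1.569, 0.0, -1.575]
wrist_force: [1.1, -0.5, -0.0]
opening: 0.0426
```

>>> move_arm([
  [0, -0.002, 0],
  [0, -0.004, 0],
  [0, -0.004, 0],
  [0, -0.004, 0],
  [0, -0.004, 0],
], twist=[0, 0, 0, 0, 0], fingers=[1, 1, 1, 1, 1])

```text
time_s: 12.7
position: [0.4641, 0.1557, 0.068]
orientation: [-1.571, -0.0, -1.569]
wrist_force: [-0.3, 0.4, -3.1]
opening: 0.0423
```

>>> move_arm([
  [0, -0.02, 0],
  [0, -0.04, 0],
  [0, -0.06, 0],
  [0, -0.06, 0],
  [0, -0.06, 0],
], twist=[0, 0, 0, 0, 0], fingers=[1, 1, 1, 1, 1])

```text
time_s: 13.12
position: [0.4654, 0.156, 0.1291]
orientation: [-1.568, 0.001, -1.57]
wrist_force: [-0.6, -0.6, -4.0]
opening: 0.0423
```

>>> move_arm([
  [0, 0, 0],
  [0, 0, 0],
  [0, 0, 0],
  [0, 0, 0],
  [0, 0, 0],
], twist=[-6, -12, -18, -24, -30], fingers=[1, 1, 1, 1, 1])

```text
time_s: 13.53
position: [0.4629, 0.1553, 0.1259]
orientation: [-1.574, 0.001, -1.041]
wrist_force: [0.3, -0.1, -3.7]
opening: 0.0428
```

>>> move_arm([
  [0, 0, 0],
  [0, 0, 0],
  [0, 0, 0],
  [0, 0, 0],
  [0, 0, 0],
], twist=[-6, -12, -18, -24, -30], fingers=[1, 1, 1, 1, 1])

```text
time_s: 13.95
position: [0.4629, 0.1553, 0.1259]
orientation: [-1.573, 0.003, -0.518]
wrist_force: [-0.5, 0.5, -3.1]
opening: 0.0422
```

>>> move_arm([
  [0, 0, 0],
  [0, 0, 0],
  [0, 0, 0],
  [0, 0, 0],
  [0, 0, 0],
], twist=[-6, -12, -18, -24, -30], fingers=[1, 1, 1, 1, 1])

```text
time_s: 14.37
position: [0.4629, 0.1553, 0.1259]
orientation: [-1.572, 0.003, 0.006]
wrist_force: [-0.0, 0.6, -3.0]
opening: 0.0424
```

>>> move_arm([
  [0.03, 0, -0.005],
  [0.065, 0, -0.01],
  [0.1, 0, -0.017],
  [0.13, 0, -0.024],
  [0.15, 0, -0.03],
], twist=[0, 0, 0, 0, 0], fingers=[1, 1, 1, 1, 1])

```text
time_s: 14.78
position: [0.6161, 0.125, 0.1258]
orientation: [-1.571, 0.001, 0.0]
wrist_force: [0.8, 0.6, -3.3]
opening: 0.0422
```

>>> move_arm([
  [0.02, 0, 0],
  [0.03, 0, 0],
  [0.03, 0, 0],
  [0.03, 0, 0],
  [0.03, 0, 0],
], twist=[0, 0, 0, 0, 0], fingers=[1, 1, 1, 1, 1])

```text
time_s: 15.2
position: [0.6425, 0.1259, 0.1268]
orientation: [-1.571, 0.003, 0.001]
wrist_force: [-0.6, -0.0, -3.5]
opening: 0.0424
```

Run:
```python
from h import *
print(ctrl.get_obs()['position'],ctrl.get_obs()['orientation'])
im,c=snap('wrist','w4.png')
print(proj(c,[[.645,.125,.065]]))
```

```text
[0.64245118 0.12589993 0.12684365] [-1.57114911e+00  3.25508588e-03  7.76751396e-04]
[[256.99932662 215.9713244 ]]
```

View pics/w4.png

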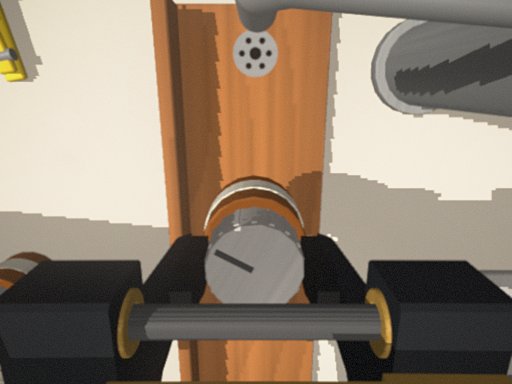

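>>> move_arm([
  [0.002, 0.02, 0],
  [0.002, 0.038, 0],
  [0.002, 0.048, 0],
  [0.002, 0.052, 0],
  [0.002, 0.052, 0],
], twist=[0, 0, 0, 0, 0], fingers=[1, 1, 1, 1, 1])

```text
time_s: 15.67
position: [0.6448, 0.1258, 0.0755]
orientation: [-1.571, 0.003, 0.001]
wrist_force: [-0.1, -0.4, -4.1]
opening: 0.0425
```

>>> move_arm([
  [0, 0, 0],
  [0, 0, 0],
  [0, 0, 0],
  [0, 0, 0],
  [0, 0, 0],
], twist=[0, 0, 0, 0, 0], fingers=[1, 1, -0.4, -0.4, -0.4])

```text
time_s: 16.08
position: [0.6475, 0.1259, 0.0777]
orientation: [-1.57, -0.003, 0.0]
wrist_force: [0.1, 0.3, 0.0]
opening: 0.0597
```

>>> move_arm([
  [0, 0, 0],
  [0, -0.02, 0],
  [0, -0.05, 0],
  [0, -0.08, 0],
  [0, -0.08, 0],
], twist=[0, 0, 0, 0, 0], fingers=[-0.4, -0.4, -0.4, -0.4, -0.4])

```text
time_s: 16.5
position: [0.651, 0.1265, 0.1641]
orientation: [-1.569, -0.012, 0.0]
wrist_force: [2.4, -0.3, 0.9]
opening: 0.0616
```

>>> move_arm([
  [-0.037, 0, -0.016],
  [-0.074, 0, -0.032],
  [-0.111, 0, -0.048],
  [-0.148, 0, -0.064],
  [-0.187, 0, -0.08],
], twist=[0, 0, 0, 0, 0], fingers=[-0.4, -0.4, -0.4, -0.4, -0.4])

```text
time_s: 16.92
position: [0.4585, 0.0453, 0.1561]
orientation: [-1.571, -0.001, 0.001]
wrist_force: [-0.4, -1.2, 0.3]
opening: 0.062
```

>>> move_arm([
  [0, 0.02, 0],
  [0, 0.04, 0],
  [0, 0.04, 0],
  [0, 0.04, 0],
  [0, 0.04, 0],
], twist=[0, 0, 0, 0, 0], fingers=[-0.4, -0.4, -0.4, -0.4, -0.4])

```text
time_s: 17.33
position: [0.4608, 0.046, 0.117]
orientation: [-1.571, -0.001, 0.0]
wrist_force: [0.3, -0.0, -0.6]
opening: 0.0617
```

Run:
```python
from h import *
print(ctrl.get_obs()['position'])
im,c=snap('wrist','w5.png');a,_=snap('top','t5.png')
print(proj(c,[[.458,.045,.065]]))
cv2.imwrite('pics/w5c.png',np.hstack([cv2.resize(im,(533,400)),cv2.resize(a[150:270,180:260],(267,400))])[:,:,::-1])
```

```text
[0.46076493 0.04599796 0.11700265]
[[247.53909626 222.36041485]]
```

View pics/w5c.png

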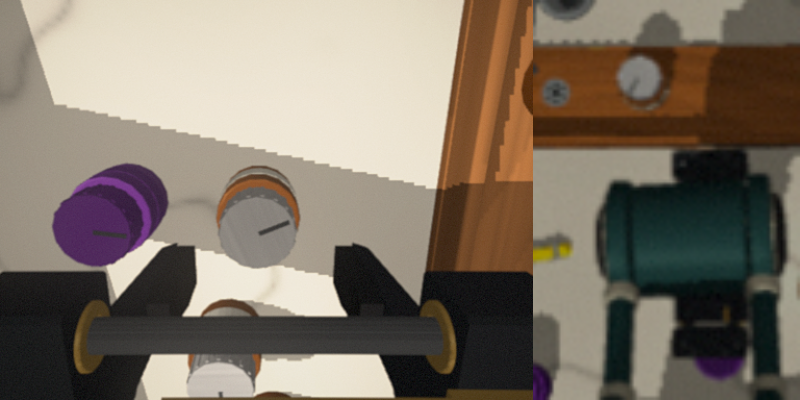

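>>> move_arm([
  [-0.002, 0.025, 0],
  [-0.002, 0.045, 0],
  [-0.002, 0.053, 0],
  [-0.002, 0.053, 0],
  [-0.002, 0.053, 0],
], twist=[0, 0, 0, 0, 0], fingers=[-0.4, -0.4, -0.4, -0.4, 1])

```text
time_s: 17.85
position: [0.4583, 0.046, 0.0635]
orientation: [-1.571, 0.0, 0.0]
wrist_force: [0.9, 0.3, 0.4]
opening: 0.0572
```

>>> move_arm([
  [0, 0, 0],
  [0, 0, 0],
  [0, 0, 0],
  [0, 0, 0],
  [0, 0, 0],
], twist=[0, 0, 0, 0, 0], fingers=[1, 1, 1, 1, 1])

```text
time_s: 18.27
position: [0.4584, 0.046, 0.0643]
orientation: [-1.571, -0.001, 0.0]
wrist_force: [-2.4, 0.3, 5.5]
opening: 0.0423
```

>>> move_arm([
  [0, 0, 0],
  [0, -0.002, 0],
  [0, -0.004, 0],
  [0, -0.004, 0],
  [0, -0.004, 0],
], twist=[0, 0, 0, 0, 0], fingers=[1, 1, 1, 1, 1])

```text
time_s: 18.68
position: [0.4576, 0.0459, 0.0669]
orientation: [-1.571, 0.0, 0.0]
wrist_force: [0.1, -0.0, -4.3]
opening: 0.0424
```

>>> move_arm([
  [0, 0, 0],
  [0, 0, 0],
  [0, 0, 0],
], twist=[0, 0, 0], fingers=[1, 1, 1])

```text
time_s: 18.93
position: [0.4576, 0.0459, 0.0669]
orientation: [-1.571, 0.001, 0.0]
wrist_force: [1.0, 0.0, -3.6]
opening: 0.0425
```

>>> move_arm([
  [0, -0.02, 0],
  [0, -0.04, 0],
  [0, -0.06, 0],
  [0.02, -0.06, 0],
  [0.055, -0.06, 0.005],
], twist=[0, 0, 0, 0, 0], fingers=[1, 1, 1, 1, 1])

```text
time_s: 19.35
position: [0.5113, 0.0505, 0.1281]
orientation: [-1.571, 0.001, 0.0]
wrist_force: [-0.5, 0.3, -3.6]
opening: 0.042
```

>>> move_arm([
  [0.035, 0, 0.004],
  [0.07, 0, 0.008],
  [0.105, 0, 0.012],
  [0.125, 0, 0.014],
  [0.132, 0, 0.014],
], twist=[0, 0, 0, 0, 0], fingers=[1, 1, 1, 1, 1])

```text
time_s: 19.77
position: [0.6484, 0.0653, 0.127]
orientation: [-1.571, -0.003, 0.0]
wrist_force: [-0.1, -0.7, -3.2]
opening: 0.0424
```

>>> move_arm([
  [0, 0, 0],
  [0, 0.02, 0],
  [0, 0.038, 0],
  [0, 0.048, 0],
  [0, 0.048, 0],
], twist=[0, 0, 0, 0, 0], fingers=[1, 1, 1, 1, 1])

```text
time_s: 20.18
position: [0.6413, 0.0646, 0.0761]
orientation: [-1.571, 0.006, 0.0]
wrist_force: [-0.8, -0.3, -3.4]
opening: 0.0423
```

>>> move_arm([
  [0.001, 0.001, 0],
  [0.001, 0.002, 0],
  [0.001, 0.002, 0],
  [0.001, 0.002, 0],
  [0.001, 0.002, 0],
], twist=[0, 0, 0, 0, 0], fingers=[1, 1, 1, -0.4, -0.4])

```text
time_s: 20.6
position: [0.6472, 0.065, 0.079]
orientation: [-1.571, -0.003, 0.0]
wrist_force: [-0.7, -0.5, 0.7]
opening: 0.0537
```

>>> move_arm([
  [0, 0, 0],
  [0, 0, 0],
  [0, -0.02, 0],
  [0, -0.05, 0],
  [0, -0.08, 0],
], twist=[0, 0, 0, 0, 0], fingers=[-0.4, -0.4, -0.4, -0.4, -0.4])

```text
time_s: 21.02
position: [0.6449, 0.0649, 0.157]
orientation: [-1.571, 0.003, 0.0]
wrist_force: [1.5, 0.0, 0.1]
opening: 0.0618
```

>>> move_arm([
  [-0.035, 0, -0.02],
  [-0.07, 0, -0.04],
  [-0.105, 0, -0.06],
  [-0.14, 0, -0.08],
  [-0.17, 0, -0.1],
], twist=[0, 0, 0, 0, 0], fingers=[-0.4, -0.4, -0.4, -0.4, -0.4])

```text
time_s: 21.43
position: [0.4738, -0.0356, 0.1574]
orientation: [-1.571, -0.0, 0.001]
wrist_force: [-0.3, 0.0, 0.1]
opening: 0.062
```

>>> move_arm([
  [-0.025, 0, -0.015],
  [-0.04, 0.01, -0.026],
  [-0.04, 0.035, -0.026],
  [-0.04, 0.035, -0.026],
  [-0.04, 0.035, -0.026],
], twist=[0, 0, 0, 0, 0], fingers=[-0.4, -0.4, -0.4, -0.4, -0.4])

```text
time_s: 21.85
position: [0.4349, -0.0611, 0.1218]
orientation: [-1.57, 0.002, -0.0]
wrist_force: [0.4, -0.2, -0.1]
opening: 0.0619
```

Run:
```python
from h import *
print(ctrl.get_obs()['position'])
im,c=snap('wrist','w6.png');a,_=snap('top','t6.png')
print(proj(c,[[.4335,-.061,.065]]))
cv2.imwrite('pics/w6c.png',np.hstack([cv2.resize(im,(533,400)),cv2.resize(a[150:270,180:260],(267,400))])[:,:,::-1])
```

```text
[ 0.43491349 -0.06105146  0.12178062]
[[250.16176123 217.66132775]]
```

View pics/w6c.png

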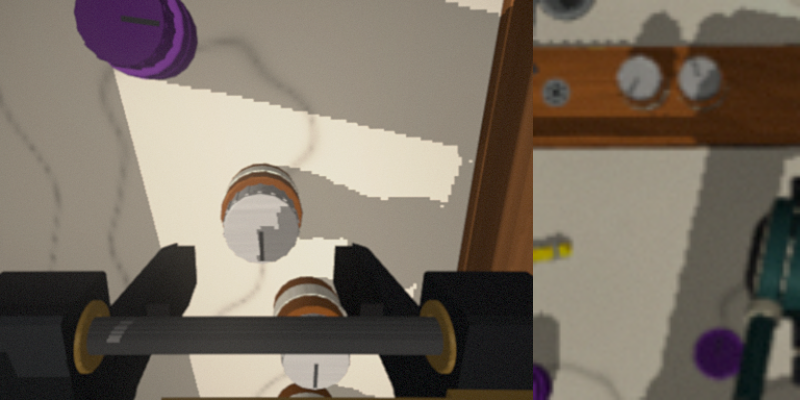

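>>> move_arm([
  [-0.001, 0.03, 0],
  [-0.001, 0.05, 0],
  [-0.001, 0.058, 0],
  [-0.001, 0.058, 0],
  [-0.001, 0.058, 0],
], twist=[0, 0, 0, 0, 0], fingers=[-0.4, -0.4, -0.4, -0.4, 1])

```text
time_s: 22.37
position: [0.4357, -0.061, 0.0648]
orientation: [-1.571, -0.0, 0.001]
wrist_force: [0.1, -0.5, 1.0]
opening: 0.0573
```

>>> move_arm([
  [0, 0, 0],
  [0, 0, 0],
  [0, 0, 0],
  [0, 0, 0],
  [0, 0, 0],
], twist=[0, 0, 0, 0, 0], fingers=[1, 1, 1, 1, 1])

```text
time_s: 22.78
position: [0.4352, -0.0612, 0.0654]
orientation: [-1.571, -0.001, 0.0]
wrist_force: [-4.1, 0.1, 6.4]
opening: 0.0418
```

>>> move_arm([
  [0, 0, 0],
  [0, -0.002, 0],
  [0, -0.004, 0],
  [0, -0.004, 0],
  [0, -0.004, 0],
], twist=[0, 0, 0, 0, 0], fingers=[1, 1, 1, 1, 1])

```text
time_s: 23.2
position: [0.4352, -0.0611, 0.0685]
orientation: [-1.571, -0.001, 0.0]
wrist_force: [-1.0, -0.7, -1.4]
opening: 0.0425
```

>>> move_arm([
  [0, 0, 0],
  [0, 0, 0],
  [0, 0, 0],
], twist=[0, 0, 0], fingers=[1, 1, 1])

```text
time_s: 23.45
position: [0.4351, -0.0612, 0.0682]
orientation: [-1.571, -0.0, 0.0]
wrist_force: [-0.3, -0.8, -1.0]
opening: 0.042
```

>>> move_arm([
  [0, -0.0015, 0],
  [0, -0.0015, 0],
  [0, -0.0015, 0],
  [0, -0.0015, 0],
], twist=[0, 0, 0, 0], fingers=[1, 1, 1, 1])

```text
time_s: 23.78
position: [0.4351, -0.0612, 0.0698]
orientation: [-1.571, -0.0, 0.0]
wrist_force: [-0.4, -0.6, -0.9]
opening: 0.0423
```

>>> move_arm([
  [0, -0.002, 0],
  [0, -0.003, 0],
  [0, -0.003, 0],
  [0, -0.003, 0],
  [0, -0.003, 0],
], twist=[0, 0, 0, 0, 0], fingers=[1, 1, 1, 1, 1])

```text
time_s: 24.2
position: [0.4344, -0.061, 0.0723]
orientation: [-1.571, 0.001, 0.0]
wrist_force: [0.2, 0.2, -5.0]
opening: 0.0424
```

>>> move_arm([
  [0, 0.002, 0],
  [0, 0.004, 0],
  [0, 0.006, 0],
  [0, 0.0075, 0],
  [0, 0.0075, 0],
], twist=[0, 0, 0, 0, 0], fingers=[1, 1, 1, 1, 1])

```text
time_s: 24.62
position: [0.435, -0.0612, 0.0655]
orientation: [-1.571, 0.0, 0.0]
wrist_force: [-2.8, -0.4, 1.8]
opening: 0.0421
```

J3 is loose. Tighten, re-tug, lift, and turn back.

>>> move_arm([
  [0, 0, 0],
  [0, 0, 0],
  [0, 0, 0],
  [0, 0, 0],
  [0, 0, 0],
], twist=[6, 12, 18, 24, 30], fingers=[1, 1, 1, 1, 1])

```text
time_s: 25.03
position: [0.4351, -0.0612, 0.0655]
orientation: [-1.571, -0.0, -0.528]
wrist_force: [-1.9, 0.2, 1.1]
opening: 0.0424
```

>>> move_arm([
  [0, 0, 0],
  [0, 0, 0],
  [0, 0, 0],
  [0, 0, 0],
  [0, 0, 0],
], twist=[6, 12, 18, 24, 30], fingers=[1, 1, 1, 1, 1])

```text
time_s: 25.45
position: [0.4366, -0.0614, 0.0659]
orientation: [-1.568, -0.002, -1.052]
wrist_force: [0.7, -0.3, -0.0]
opening: 0.0423
```

>>> move_arm([
  [0, 0, 0],
  [0, 0, 0],
  [0, 0, 0],
  [0, 0, 0],
  [0, 0, 0],
], twist=[6, 12, 18, 24, 30], fingers=[1, 1, 1, 1, 1])

```text
time_s: 25.87
position: [0.4367, -0.0617, 0.066]
orientation: [-1.567, -0.001, -1.575]
wrist_force: [1.2, -1.4, -0.8]
opening: 0.042
```

>>> move_arm([
  [0, -0.002, 0],
  [0, -0.004, 0],
  [0, -0.004, 0],
  [0, -0.004, 0],
  [0, -0.004, 0],
], twist=[0, 0, 0, 0, 0], fingers=[1, 1, 1, 1, 1])

```text
time_s: 26.28
position: [0.4345, -0.061, 0.0689]
orientation: [-1.572, 0.0, -1.569]
wrist_force: [0.3, -0.3, -4.2]
opening: 0.0424
```

>>> move_arm([
  [0, -0.02, 0],
  [0, -0.04, 0],
  [0, -0.06, 0],
  [0, -0.06, 0],
  [0, -0.06, 0],
], twist=[0, 0, 0, 0, 0], fingers=[1, 1, 1, 1, 1])

```text
time_s: 26.7
position: [0.4359, -0.0613, 0.13]
orientation: [-1.568, -0.001, -1.57]
wrist_force: [0.1, 0.0, -5.0]
opening: 0.0424
```

>>> move_arm([
  [0, 0, 0],
  [0, 0, 0],
  [0, 0, 0],
  [0, 0, 0],
  [0, 0, 0],
], twist=[-6, -12, -18, -24, -30], fingers=[1, 1, 1, 1, 1])

```text
time_s: 27.12
position: [0.4333, -0.0608, 0.1269]
orientation: [-1.574, 0.002, -1.041]
wrist_force: [0.7, 0.4, -5.0]
opening: 0.0423
```

>>> move_arm([
  [0, 0, 0],
  [0, 0, 0],
  [0, 0, 0],
  [0, 0, 0],
  [0, 0, 0],
], twist=[-6, -12, -18, -24, -30], fingers=[1, 1, 1, 1, 1])

```text
time_s: 27.53
position: [0.4333, -0.0608, 0.1269]
orientation: [-1.572, 0.004, -0.518]
wrist_force: [0.2, 0.3, -3.8]
opening: 0.0426
```

>>> move_arm([
  [0, 0, 0],
  [0, 0, 0],
  [0, 0, 0],
  [0, 0, 0],
  [0, 0, 0],
], twist=[-6, -12, -18, -24, -30], fingers=[1, 1, 1, 1, 1])

```text
time_s: 27.95
position: [0.4333, -0.0608, 0.1269]
orientation: [-1.57, 0.004, 0.006]
wrist_force: [-0.6, -0.6, -5.1]
opening: 0.0423
```

>>> move_arm([
  [0.035, 0, 0.01],
  [0.07, 0, 0.022],
  [0.105, 0, 0.034],
  [0.14, 0, 0.045],
  [0.175, 0, 0.056],
], twist=[0, 0, 0, 0, 0], fingers=[1, 1, 1, 1, 1])

```text
time_s: 28.37
position: [0.6098, -0.0043, 0.1262]
orientation: [-1.571, 0.004, 0.001]
wrist_force: [0.2, -0.4, -3.4]
opening: 0.0422
```

>>> move_arm([
  [0.025, 0, 0.007],
  [0.036, 0, 0.01],
  [0.036, 0, 0.01],
  [0.036, 0.02, 0.01],
  [0.036, 0.04, 0.01],
], twist=[0, 0, 0, 0, 0], fingers=[1, 1, 1, 1, 1])

```text
time_s: 28.78
position: [0.6453, 0.0046, 0.0886]
orientation: [-1.571, 0.0, 0.001]
wrist_force: [0.3, 0.6, -4.9]
opening: 0.0424
```

>>> move_arm([
  [0, 0.007, 0],
  [0, 0.012, 0],
  [0, 0.012, 0],
  [0, 0.012, 0],
], twist=[0, 0, 0, 0], fingers=[1, 1, 1, 1])

```text
time_s: 29.12
position: [0.6449, 0.0045, 0.0774]
orientation: [-1.571, 0.001, -0.0]
wrist_force: [-0.0, -0.0, -4.4]
opening: 0.0431
```

>>> move_arm([
  [0, 0.001, 0],
  [0, 0.002, 0],
  [0, 0.0025, 0],
  [0, 0.0025, 0],
  [0, 0.0025, 0],
], twist=[0, 0, 0, 0, 0], fingers=[1, 1, 1, -0.4, -0.4])

```text
time_s: 29.53
position: [0.6468, 0.0049, 0.0756]
orientation: [-1.571, -0.002, 0.0]
wrist_force: [1.3, -0.1, 0.4]
opening: 0.0537
```

>>> move_arm([
  [0, 0, 0],
  [0, 0, 0],
  [0, -0.02, 0],
  [0, -0.05, 0],
  [0, -0.08, 0],
], twist=[0, 0, 0, 0, 0], fingers=[-0.4, -0.4, -0.4, -0.4, -0.4])

```text
time_s: 29.95
position: [0.6449, 0.0051, 0.154]
orientation: [-1.571, 0.003, 0.0]
wrist_force: [1.2, -0.3, 0.4]
opening: 0.0619
```

>>> move_arm([
  [-0.029, 0, -0.025],
  [-0.058, 0, -0.05],
  [-0.087, 0, -0.075],
  [-0.116, 0, -0.1],
  [-0.145, 0, -0.125],
], twist=[0, 0, 0, 0, 0], fingers=[-0.4, -0.4, -0.4, -0.4, -0.4])

```text
time_s: 30.37
position: [0.4999, -0.1208, 0.1549]
orientation: [-1.571, -0.001, 0.001]
wrist_force: [0.8, -0.9, -0.0]
opening: 0.0617
```

>>> move_arm([
  [-0.025, 0, -0.022],
  [-0.0325, 0.01, -0.03],
  [-0.0325, 0.035, -0.03],
  [-0.0325, 0.035, -0.03],
  [-0.0325, 0.035, -0.03],
], twist=[0, 0, 0, 0, 0], fingers=[-0.4, -0.4, -0.4, -0.4, -0.4])

```text
time_s: 30.78
position: [0.4676, -0.1495, 0.1184]
orientation: [-1.569, 0.003, -0.0]
wrist_force: [0.3, -0.4, -0.9]
opening: 0.0615
```

Run:
```python
from h import *
print(ctrl.get_obs()['position'])
im,c=snap('wrist','w7.png');a,_=snap('top','t7.png')
print(proj(c,[[.4675,-.15,.065]]))
cv2.imwrite('pics/w7c.png',np.hstack([cv2.resize(im,(533,400)),cv2.resize(a[150:270,200:280],(267,400))])[:,:,::-1])
```

```text
[ 0.46755268 -0.14953588  0.11844515]
[[252.56450924 220.68121485]]
```

View pics/w7c.png

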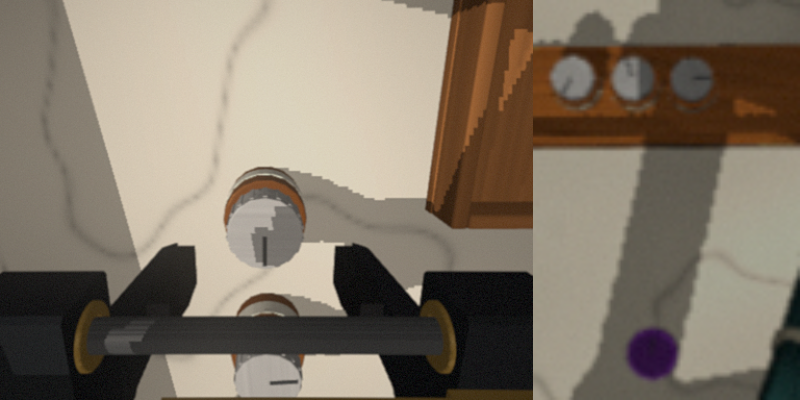

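>>> move_arm([
  [0.001, 0.025, 0.001],
  [0.001, 0.045, 0.001],
  [0.001, 0.054, 0.001],
  [0.001, 0.054, 0.001],
  [0.001, 0.054, 0.001],
], twist=[0, 0, 0, 0, 0], fingers=[-0.4, -0.4, -0.4, -0.4, 1])

```text
time_s: 31.3
position: [0.47, -0.1488, 0.066]
orientation: [-1.571, 0.0, 0.001]
wrist_force: [-0.1, -0.8, 1.2]
opening: 0.0568
```

>>> move_arm([
  [0, 0, 0],
  [0, 0, 0],
  [0, 0, 0],
  [0, 0, 0],
  [0, 0, 0],
], twist=[0, 0, 0, 0, 0], fingers=[1, 1, 1, 1, 1])

```text
time_s: 31.72
position: [0.4698, -0.1494, 0.0668]
orientation: [-1.571, -0.001, 0.0]
wrist_force: [-3.5, -0.0, 6.8]
opening: 0.0423
```

>>> move_arm([
  [0, 0, 0],
  [0, -0.002, 0],
  [0, -0.004, 0],
  [0, -0.004, 0],
  [0, -0.004, 0],
], twist=[0, 0, 0, 0, 0], fingers=[1, 1, 1, 1, 1])

```text
time_s: 32.13
position: [0.4698, -0.1492, 0.0699]
orientation: [-1.571, -0.001, 0.0]
wrist_force: [0.2, -0.1, -0.1]
opening: 0.0417
```

>>> move_arm([
  [0, 0, 0],
  [0, 0, 0],
  [0, 0, 0],
], twist=[0, 0, 0], fingers=[1, 1, 1])

```text
time_s: 32.38
position: [0.4697, -0.1492, 0.0697]
orientation: [-1.571, -0.001, 0.0]
wrist_force: [1.1, -0.1, -0.8]
opening: 0.0421
```

>>> move_arm([
  [0, -0.002, 0],
  [0, -0.004, 0],
  [0, -0.0045, 0],
  [0, -0.0045, 0],
  [0, -0.0045, 0],
], twist=[0, 0, 0, 0, 0], fingers=[1, 1, 1, 1, 1])

```text
time_s: 32.8
position: [0.4687, -0.1488, 0.0737]
orientation: [-1.57, 0.001, 0.0]
wrist_force: [-0.3, -0.2, -3.5]
opening: 0.0423
```

>>> move_arm([
  [0, 0.002, 0],
  [0, 0.004, 0],
  [0, 0.006, 0],
  [0, 0.0075, 0],
  [0, 0.0075, 0],
], twist=[0, 0, 0, 0, 0], fingers=[1, 1, 1, 1, 1])

```text
time_s: 33.22
position: [0.4693, -0.1492, 0.067]
orientation: [-1.571, 0.001, 0.0]
wrist_force: [-2.7, 0.9, 1.7]
opening: 0.0421
```

>>> move_arm([
  [0, 0, 0],
  [0, 0, 0],
  [0, 0, 0],
  [0, 0, 0],
  [0, 0, 0],
], twist=[6, 12, 18, 24, 30], fingers=[1, 1, 1, 1, 1])

```text
time_s: 33.63
position: [0.4702, -0.1493, 0.0671]
orientation: [-1.57, -0.002, -0.529]
wrist_force: [0.2, -0.2, 0.1]
opening: 0.0423
```

>>> move_arm([
  [0, 0, 0],
  [0, 0, 0],
  [0, 0, 0],
  [0, 0, 0],
  [0, 0, 0],
], twist=[6, 12, 18, 24, 30], fingers=[1, 1, 1, 1, 1])

```text
time_s: 34.05
position: [0.4709, -0.1498, 0.0674]
orientation: [-1.569, -0.003, -1.052]
wrist_force: [0.5, -1.4, 0.0]
opening: 0.0426
```

>>> move_arm([
  [0, 0, 0],
  [0, 0, 0],
  [0, 0, 0],
  [0, 0, 0],
  [0, 0, 0],
], twist=[6, 12, 18, 24, 30], fingers=[1, 1, 1, 1, 1])

```text
time_s: 34.47
position: [0.4711, -0.1499, 0.0675]
orientation: [-1.567, -0.002, -1.575]
wrist_force: [0.9, -1.2, -0.0]
opening: 0.0426
```

>>> move_arm([
  [0, -0.002, 0],
  [0, -0.004, 0],
  [0, -0.004, 0],
  [0, -0.004, 0],
  [0, -0.004, 0],
], twist=[0, 0, 0, 0, 0], fingers=[1, 1, 1, 1, 1])

```text
time_s: 34.88
position: [0.469, -0.1489, 0.0704]
orientation: [-1.571, 0.0, -1.569]
wrist_force: [-0.1, 0.3, -3.6]
opening: 0.0422
```

>>> move_arm([
  [0, -0.02, 0],
  [0, -0.04, 0],
  [0, -0.06, 0],
  [0, -0.06, 0],
  [0, -0.06, 0],
], twist=[0, 0, 0, 0, 0], fingers=[1, 1, 1, 1, 1])

```text
time_s: 35.3
position: [0.4704, -0.1495, 0.1316]
orientation: [-1.568, -0.001, -1.57]
wrist_force: [-0.2, -0.3, -4.0]
opening: 0.0423
```

>>> move_arm([
  [0, 0, 0],
  [0, 0, 0],
  [0, 0, 0],
  [0, 0, 0],
  [0, 0, 0],
], twist=[-6, -12, -18, -24, -30], fingers=[1, 1, 1, 1, 1])

```text
time_s: 35.72
position: [0.4679, -0.1485, 0.1284]
orientation: [-1.573, 0.003, -1.041]
wrist_force: [-0.1, -1.2, -3.3]
opening: 0.0426
```

>>> move_arm([
  [0, 0, 0],
  [0, 0, 0],
  [0, 0, 0],
  [0, 0, 0],
  [0, 0, 0],
], twist=[-6, -12, -18, -24, -30], fingers=[1, 1, 1, 1, 1])

```text
time_s: 36.13
position: [0.4679, -0.1485, 0.1283]
orientation: [-1.571, 0.004, -0.518]
wrist_force: [-1.0, -0.8, -4.0]
opening: 0.0425
```

>>> move_arm([
  [0, 0, 0],
  [0, 0, 0],
  [0, 0, 0],
  [0, 0, 0],
  [0, 0, 0],
], twist=[-6, -12, -18, -24, -30], fingers=[1, 1, 1, 1, 1])

```text
time_s: 36.55
position: [0.4679, -0.1485, 0.1283]
orientation: [-1.569, 0.004, 0.006]
wrist_force: [0.5, 0.1, -4.1]
opening: 0.0423
```

>>> move_arm([
  [0.03, 0, 0.016],
  [0.06, 0, 0.032],
  [0.09, 0, 0.048],
  [0.12, 0, 0.064],
  [0.15, 0, 0.08],
], twist=[0, 0, 0, 0, 0], fingers=[1, 1, 1, 1, 1])

```text
time_s: 36.97
position: [0.6191, -0.068, 0.1278]
orientation: [-1.57, 0.004, 0.001]
wrist_force: [0.0, -0.7, -4.0]
opening: 0.0423
```

>>> move_arm([
  [0.018, 0, 0.01],
  [0.026, 0, 0.014],
  [0.026, 0, 0.014],
  [0.026, 0.02, 0.014],
  [0.026, 0.04, 0.014],
], twist=[0, 0, 0, 0, 0], fingers=[1, 1, 1, 1, 1])

```text
time_s: 37.38
position: [0.645, -0.0557, 0.0904]
orientation: [-1.571, -0.001, 0.001]
wrist_force: [-0.4, -1.0, -3.6]
opening: 0.0425
```

>>> move_arm([
  [0, 0.006, 0],
  [0, 0.01, 0],
  [0, 0.01, 0],
  [0, 0.01, 0],
], twist=[0, 0, 0, 0], fingers=[1, 1, 1, 1])

```text
time_s: 37.72
position: [0.6454, -0.0555, 0.0812]
orientation: [-1.571, -0.001, -0.0]
wrist_force: [1.1, -0.2, -3.4]
opening: 0.0421
```

>>> move_arm([
  [0, 0.002, 0],
  [0, 0.004, 0],
  [0, 0.0045, 0],
  [0, 0.0045, 0],
  [0, 0.0045, 0],
], twist=[0, 0, 0, 0, 0], fingers=[1, 1, 1, 1, -0.4])

```text
time_s: 38.13
position: [0.6462, -0.0552, 0.0774]
orientation: [-1.571, -0.002, 0.0]
wrist_force: [-0.1, -1.0, 0.8]
opening: 0.047
```

>>> move_arm([
  [0, 0, 0],
  [0, 0, 0],
  [0, 0, 0],
  [0, -0.03, 0],
  [0, -0.07, 0],
], twist=[0, 0, 0, 0, 0], fingers=[-0.4, -0.4, -0.4, -0.4, -0.4])

```text
time_s: 38.55
position: [0.6416, -0.0545, 0.1416]
orientation: [-1.569, 0.01, 0.0]
wrist_force: [1.0, 0.7, -0.1]
opening: 0.062
```

>>> move_arm([
  [-0.028, -0.005, -0.03],
  [-0.056, -0.005, -0.06],
  [-0.084, -0.005, -0.09],
  [-0.112, -0.005, -0.12],
  [-0.14, -0.005, -0.15],
], twist=[0, 0, 0, 0, 0], fingers=[-0.4, -0.4, -0.4, -0.4, -0.4])

```text
time_s: 38.97
position: [0.5042, -0.2059, 0.1514]
orientation: [-1.571, -0.001, 0.001]
wrist_force: [-0.3, -1.2, 0.5]
opening: 0.0616
```

>>> move_arm([
  [-0.026, 0, -0.03],
  [-0.037, 0.01, -0.042],
  [-0.037, 0.035, -0.042],
  [-0.037, 0.035, -0.042],
  [-0.037, 0.035, -0.042],
], twist=[0, 0, 0, 0, 0], fingers=[-0.4, -0.4, -0.4, -0.4, -0.4])

```text
time_s: 39.38
position: [0.4671, -0.2465, 0.115]
orientation: [-1.569, 0.003, -0.0]
wrist_force: [0.3, -0.9, 0.5]
opening: 0.0614
```

Run:
```python
from h import *
print(ctrl.get_obs()['position'])
im,c=snap('wrist','w8.png');a,_=snap('top','t8.png')
print(proj(c,[[.4685,-.2475,.065]]))
cv2.imwrite('pics/w8c.png',np.hstack([cv2.resize(im,(533,400)),cv2.resize(a[150:270,210:290],(267,400))])[:,:,::-1])
```

```text
[ 0.46712358 -0.24647981  0.11502498]
[[255.04673007 223.82616831]]
```

View pics/w8c.png

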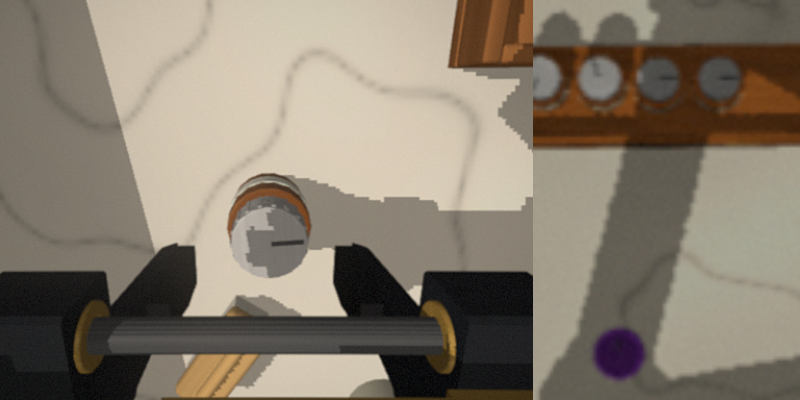

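>>> move_arm([
  [0.003, 0.025, -0.0035],
  [0.003, 0.042, -0.0035],
  [0.003, 0.05, -0.0035],
  [0.003, 0.05, -0.0035],
  [0.003, 0.05, -0.0035],
], twist=[0, 0, 0, 0, 0], fingers=[-0.4, -0.4, -0.4, -0.4, 1])

```text
time_s: 39.9
position: [0.4721, -0.2503, 0.0667]
orientation: [-1.571, -0.0, 0.001]
wrist_force: [0.3, -0.3, -0.0]
opening: 0.0571
```

>>> move_arm([
  [0, 0, 0],
  [0, 0, 0],
  [0, 0, 0],
  [0, 0, 0],
  [0, 0, 0],
], twist=[0, 0, 0, 0, 0], fingers=[1, 1, 1, 1, 1])

```text
time_s: 40.32
position: [0.4719, -0.251, 0.0673]
orientation: [-1.572, -0.001, 0.0]
wrist_force: [-2.6, 0.1, 7.0]
opening: 0.0423
```

>>> move_arm([
  [0, 0, 0],
  [0, -0.002, 0],
  [0, -0.004, 0],
  [0, -0.004, 0],
  [0, -0.004, 0],
], twist=[0, 0, 0, 0, 0], fingers=[1, 1, 1, 1, 1])

```text
time_s: 40.73
position: [0.4712, -0.2504, 0.0698]
orientation: [-1.57, 0.0, 0.0]
wrist_force: [-0.7, 0.8, -3.3]
opening: 0.0423
```

>>> move_arm([
  [0, 0, 0],
  [0, 0, 0],
  [0, 0, 0],
], twist=[0, 0, 0], fingers=[1, 1, 1])

```text
time_s: 40.98
position: [0.4712, -0.2505, 0.0698]
orientation: [-1.57, 0.001, 0.0]
wrist_force: [-0.4, -0.1, -2.5]
opening: 0.0423
```

>>> move_arm([
  [0, 0, 0],
  [0, 0, 0],
  [0, 0, 0],
], twist=[0, 0, 0], fingers=[1, 1, 1])

```text
time_s: 41.23
position: [0.4714, -0.2506, 0.0701]
orientation: [-1.571, 0.0, 0.0]
wrist_force: [0.5, 0.0, -3.4]
opening: 0.0425
```

>>> move_arm([
  [0, -0.003, 0],
  [0, -0.006, 0],
  [0, -0.006, 0],
  [0, -0.006, 0],
  [0, -0.006, 0],
], twist=[0, 0, 0, 0, 0], fingers=[1, 1, 1, 1, 1])

```text
time_s: 41.65
position: [0.4715, -0.2507, 0.0764]
orientation: [-1.571, -0.0, 0.0]
wrist_force: [-0.3, -0.4, -3.9]
opening: 0.0423
```

>>> move_arm([
  [0, 0, 0],
  [0, 0, 0],
  [0, 0, 0],
], twist=[0, 0, 0], fingers=[1, 1, 1])

```text
time_s: 41.9
position: [0.4714, -0.2505, 0.0761]
orientation: [-1.571, 0.0, 0.0]
wrist_force: [0.1, -1.0, -4.1]
opening: 0.0422
```

>>> move_arm([
  [0, -0.025, 0],
  [0, -0.055, 0],
  [0.02, -0.055, 0.015],
  [0.045, -0.055, 0.035],
  [0.07, -0.055, 0.055],
], twist=[0, 0, 0, 0, 0], fingers=[1, 1, 1, 1, 1])

```text
time_s: 42.32
position: [0.5424, -0.1957, 0.1323]
orientation: [-1.572, -0.002, -0.002]
wrist_force: [-0.4, -0.1, -3.1]
opening: 0.0426
```

>>> move_arm([
  [0.03, 0, 0.024],
  [0.06, 0, 0.048],
  [0.09, 0, 0.07],
  [0.1035, 0, 0.0805],
  [0.1035, 0, 0.0805],
], twist=[0, 0, 0, 0, 0], fingers=[1, 1, 1, 1, 1])

```text
time_s: 42.73
position: [0.6483, -0.1121, 0.1312]
orientation: [-1.57, -0.003, 0.003]
wrist_force: [0.3, -0.4, -2.7]
opening: 0.0425
```

>>> move_arm([
  [0, 0.02, 0],
  [0, 0.04, 0],
  [0, 0.047, 0],
  [0, 0.047, 0],
  [0, 0.047, 0],
], twist=[0, 0, 0, 0, 0], fingers=[1, 1, 1, 1, 1])

```text
time_s: 43.15
position: [0.6439, -0.1154, 0.0836]
orientation: [-1.571, 0.002, -0.0]
wrist_force: [0.0, -0.1, -3.4]
opening: 0.0423
```

Lower ~6 mm, release, retreat high, and view.

>>> move_arm([
  [0, 0.003, 0],
  [0, 0.0055, 0],
  [0, 0.0065, 0],
  [0, 0.0065, 0],
  [0, 0.0065, 0],
], twist=[0, 0, 0, 0, 0], fingers=[1, 1, 1, 1, -0.4])

```text
time_s: 43.57
position: [0.6454, -0.1153, 0.0786]
orientation: [-1.571, -0.001, 0.0]
wrist_force: [-0.4, 0.5, -0.6]
opening: 0.0469
```

>>> move_arm([
  [0, 0, 0],
  [0, 0, 0],
  [0, 0, 0],
  [0, -0.03, 0],
  [0, -0.07, 0],
], twist=[0, 0, 0, 0, 0], fingers=[-0.4, -0.4, -0.4, -0.4, -0.4])

```text
time_s: 43.98
position: [0.6414, -0.1143, 0.1436]
orientation: [-1.569, 0.01, 0.0]
wrist_force: [0.7, -0.3, 0.8]
opening: 0.0617
```

>>> move_arm([
  [0, -0.04, 0],
  [0, -0.08, 0],
  [-0.04, -0.12, 0],
  [-0.08, -0.14, -0.02],
  [-0.11, -0.14, -0.04],
], twist=[0, 0, 0, 0, 0], fingers=[-0.4, -0.4, -0.4, -0.4, -0.4])

```text
time_s: 44.4
position: [0.5477, -0.1483, 0.2906]
orientation: [-1.573, -0.008, 0.003]
wrist_force: [0.0, -0.9, 0.8]
opening: 0.0616
```

>>> move_arm([
  [-0.03, 0, -0.03],
  [-0.06, 0, -0.06],
  [-0.09, 0, -0.09],
  [-0.1, 0, -0.12],
  [-0.1, 0, -0.15],
], twist=[0, 0, 0, 0, 0], fingers=[-0.4, -0.4, -0.4, -0.4, -0.4])

```text
time_s: 44.82
position: [0.4435, -0.2999, 0.2863]
orientation: [-1.572, -0.0, -0.001]
wrist_force: [0.7, -0.3, 0.4]
opening: 0.0616
```

Run:
```python
from h import *
a,_=snap('top','t9.png');s,_=snap('scene','s9.png')
A=cv2.resize(a[110:250,130:400],(800,415),interpolation=cv2.INTER_CUBIC)
cv2.imwrite('pics/t9c.png',A[:,:,::-1])
cv2.imwrite('pics/s9c.png',cv2.resize(s[130:330,130:430],(800,533),interpolation=cv2.INTER_CUBIC)[:,:,::-1])
```

```text
(no output)
```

View pics/t9c.png

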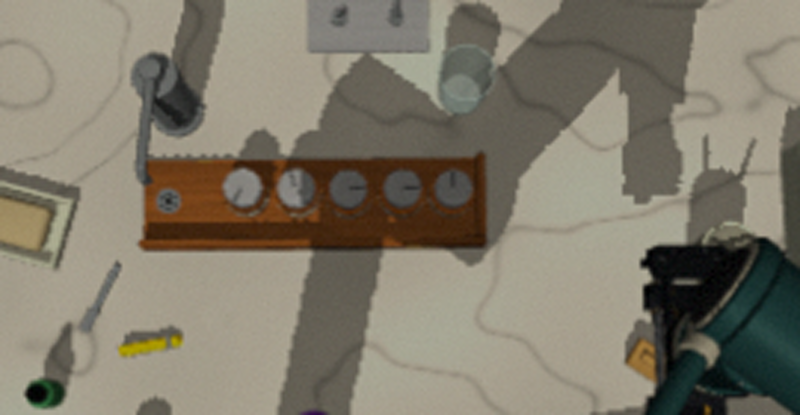

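View pics/s9c.png

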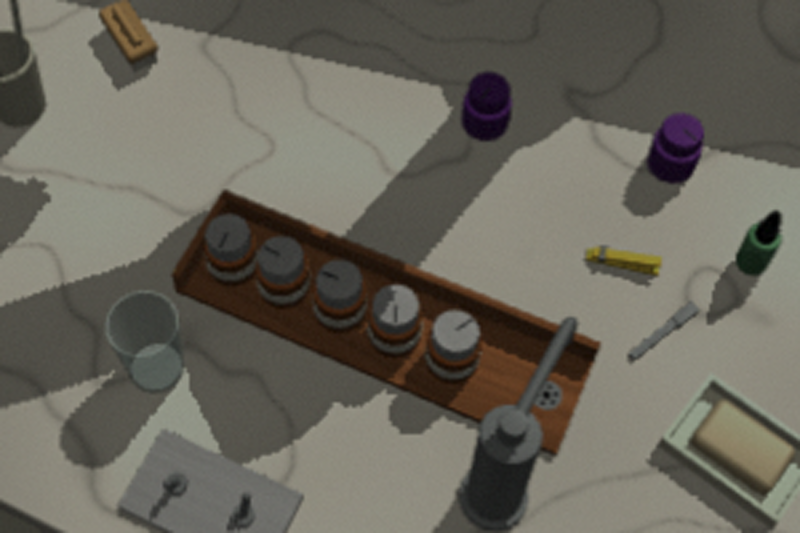

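Run:
```python
from h import *
t=ctrl.get_calibration('top');s=ctrl.get_calibration('scene')
f=lambda l:[[130+u*.3375,110+v*.3373] for u,v in l]
g=lambda l:[[130+u*.375,130+v*.3752] for u,v in l]
dt=onz(t,f([(168,201)]),.01);ds=onz(s,g([(547,395)]),.01)
print('drain-tip top',dt-[.641,.2204,0],'scene',ds-[.6413,.2243,0])
print('caps-drain top',onz(t,f([(243,187),(296,188),(348,188),(403,188),(454,187)]),.075)-dt)
print('caps-drain scene',onz(s,g([(455,335),(395,308),(340,284),(281,260),(228,236)]),.075)-ds)
print(ctrl.get_obs()['wrist_force'],ctrl.get_obs()['time_s'])
```

```text
drain-tip top [[-0.00285022 -0.00144751  0.01      ]] scene [[ 0.00048662 -0.00322724  0.01      ]]
caps-drain top [[ 0.00442343 -0.09732255  0.065     ]
 [ 0.00278844 -0.15808609  0.065     ]
 [ 0.00235927 -0.21761645  0.065     ]
 [ 0.00194117 -0.28059466  0.065     ]
 [ 0.0027495  -0.33911392  0.065     ]]
caps-drain scene [[ 0.00928885 -0.0958511   0.065     ]
 [ 0.00746999 -0.15757982  0.065     ]
 [ 0.00651551 -0.2152396   0.065     ]
 [ 0.00720416 -0.27779201  0.065     ]
 [ 0.00545575 -0.3366607   0.065     ]]
[ 0.07635661  0.24735495 -0.72114176] 44.9167
```

```bash
python3 -c "
from cell import ctrl
print(ctrl.close_job())"
```

```text
the job is handed in; nothing more can be done
None
```

The job is handed in at about 45 s of the 208 s allowed. No verdict came back.

- **Board:** I slid it while it was empty and let it go. At the end the drain was 3.2 mm (level) from the spout tip by both the top and scene cameras; the limit is 9 mm.
- **Caps:** All five amber jars were present. Counting from the spout end, I tugged each one, and the 1st, 3rd and 4th were loose. I screwed those tight by turning them 90° clockwise on the ledge. When I tugged them again, each lifted its jar at once (about 3 to 4 N). The 2nd and 5th were already tight. I had no direct reading of the cap angles, so "tight" rests on the tugs and on turning further than any loose cap needed.
- **Jars:** All five stand upright on the deck, clear of the drain, at about x 7 to 14 mm and y -164 to 79 mm in the board's frame. The allowed ranges are x -24 to 36 mm and y -180 to 134 mm.
- **Other things:** The other things and the purple look-alikes appear where they were. I checked that by eye only.

The two cameras disagreed by up to about 5 mm in x on the jar positions. Both readings are well inside the limits. No check failed.

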